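# Lay out the glass samples on the light table and hold the lamp key

### The job

Spread the heap of six amber glass pucks over the light table's window into one even layer: all lying flat on the window, at least 15 mm of clear window between any two, and at least one puck in each quarter of it. Then press the round hold-to-light key on top of the lamp supply fully down with the gripper, without forcing it (it needs about 9 N), and keep it down: the program finishes while still holding the key down. Leave the tweezers, dishes and everything else where they are.

Things in the scene. Friction and masses are not known exactly. Their poses are not given: they have to be found in the camera images.
- light_table: light table: a white 280 x 250 mm box, fixed, with an opal window in its top. Origin on the bench under the window's centre; z up, x and y along its sides, -x to the front ledge. Window 210 x 210 mm (-105 to 105 mm in x and y), surface 70 mm above the bench; the x and y axes divide its quarters. Aluminium bezel round it 20 mm wide, top at 77 mm; on the -x side a ledge 50 mm wide
- puck0_mid (a point): one of six alike amber glass pucks, round, 24 mm in diameter, 16 mm thick, 19 g; this point is its centre, so it reads 8 mm above what it lies flat on (78 mm above the bench on the window; 94 mm for one of the two that lie on top of the others at the start)
- puck0: the same puck as puck0_mid; origin at the centre of its underside, z along its axis
- puck1_mid (a point): one of six alike amber glass pucks, round, 24 mm in diameter, 16 mm thick, 19 g; this point is its centre, so it reads 8 mm above what it lies flat on (78 mm above the bench on the window; 94 mm for one of the two that lie on top of the others at the start)
- puck1: the same puck as puck1_mid; origin at the centre of its underside, z along its axis
- puck2_mid (a point): one of six alike amber glass pucks, round, 24 mm in diameter, 16 mm thick, 19 g; this point is its centre, so it reads 8 mm above what it lies flat on (78 mm above the bench on the window; 94 mm for one of the two that lie on top of the others at the start)
- puck2: the same puck as puck2_mid; origin at the centre of its underside, z along its axis
- puck3_mid (a point): one of six alike amber glass pucks, round, 24 mm in diameter, 16 mm thick, 19 g; this point is its centre, so it reads 8 mm above what it lies flat on (78 mm above the bench on the window; 94 mm for one of the two that lie on top of the others at the start)
- puck3: the same puck as puck3_mid; origin at the centre of its underside, z along its axis
- puck4_mid (a point): one of six alike amber glass pucks, round, 24 mm in diameter, 16 mm thick, 19 g; this point is its centre, so it reads 8 mm above what it lies flat on (78 mm above the bench on the window; 94 mm for one of the two that lie on top of the others at the start)
- puck4: the same puck as puck4_mid; origin at the centre of its underside, z along its axis
- puck5_mid (a point): one of six alike amber glass pucks, round, 24 mm in diameter, 16 mm thick, 19 g; this point is its centre, so it reads 8 mm above what it lies flat on (78 mm above the bench on the window; 94 mm for one of the two that lie on top of the others at the start)
- puck5: the same puck as puck5_mid; origin at the centre of its underside, z along its axis
- hold_key (a joint): travel of the hold-to-light key, m: 0 when up, 0.010 fully down at its stop; it moves straight down. A spring pushes it up with 4 N at the top of the travel, rising to 9 N at the bottom, and it springs back when let go
- key_top (a point): centre of the top of the hold-to-light key, a round black push key 40 mm in diameter in a flat steel bezel (50 mm), on top of the lamp supply; its top is 102 mm above the bench when up, 26 mm above the supply's top. The point moves with the key
- supply: lamp supply: a grey box fixed to the bench, 170 x 130 mm, 76 mm tall, to the left or right of the light table; origin under its middle. The key is on its top, 35 mm from the middle towards its front (-x)
- stirrer: magnetic stirrer: a white box fixed to the bench, 160 x 130 mm, with a round steel plate on top, 88 mm tall, on the other side of the light table from the supply; not needed; origin under its middle
- dish: open glass crystallising dish, 84 mm across and 42 mm tall, standing on the stirrer's plate; leave it alone
- tweezers: steel tweezers, 120 x 10 x 9 mm, lying along the front ledge of the light table; origin under the middle, x along the tweezers; leave it alone
- loupe: round hand loupe, 60 mm across with a black 75 mm handle, 11 mm thick, lying on the bench; origin under the middle of the lens; leave it alone
- bottle: brown reagent bottle, 66 mm across, 145 mm tall, standing at the back; origin at the centre of its foot; leave it alone
- jar: white screw-top jar, 52 mm across, 62 mm tall, standing at the back; origin at the centre of its foot; leave it alone
- petri: shallow glass dish, 90 mm across, 16 mm tall, on the bench; origin at the centre of its foot; leave it alone
- torch: black pen torch, 125 mm long, 15 mm thick, lying on the bench at the robot's side of the light table; origin under its middle, x along the pen; leave it alone

How it is judged (in metres and radians):
On the way, in this order (a step that is already met when the one before it is completed fails the run):
1. the six pucks lie flat and at rest on the window in one layer, at least 15 mm of clear window between any two, one or more in each quarter of the window (x of puck0_mid in the frame of light_table between -0.098 and 0.098 m and y of puck0_mid in the frame of light_table between -0.098 and 0.098 m and z of puck0_mid in the frame of light_table between 0.074 and 0.08 m and x of puck1_mid in the frame of light_table between -0.098 and 0.098 m and y of puck1_mid in the frame of light_table between -0.098 and 0.098 m and z of puck1_mid in the frame of light_table between 0.074 and 0.08 m and x of puck2_mid in the frame of light_table between -0.098 and 0.098 m and y of puck2_mid in the frame of light_table between -0.098 and 0.098 m and z of puck2_mid in the frame of light_table between 0.074 and 0.08 m and x of puck3_mid in the frame of light_table between -0.098 and 0.098 m and y of puck3_mid in the frame of light_table between -0.098 and 0.098 m and z of puck3_mid in the frame of light_table between 0.074 and 0.08 m and x of puck4_mid in the frame of light_table between -0.098 and 0.098 m and y of puck4_mid in the frame of light_table between -0.098 and 0.098 m and z of puck4_mid in the frame of light_table between 0.074 and 0.08 m and x of puck5_mid in the frame of light_table between -0.098 and 0.098 m and y of puck5_mid in the frame of light_table between -0.098 and 0.098 m and z of puck5_mid in the frame of light_table between 0.074 and 0.08 m and horizontal distance between each of puck1_mid, puck2_mid, puck3_mid, puck4_mid, puck5_mid and puck0_mid above 0.038 m and horizontal distance between each of puck2_mid, puck3_mid, puck4_mid, puck5_mid and puck1_mid above 0.038 m and horizontal distance between each of puck3_mid, puck4_mid, puck5_mid and puck2_mid above 0.038 m and horizontal distance between each of puck4_mid, puck5_mid and puck3_mid above 0.038 m and horizontal distance between puck5_mid and puck4_mid above 0.038 m and ((x of puck0_mid in the frame of light_table above 0 m and y of puck0_mid in the frame of light_table above 0 m) or (x of puck1_mid in the frame of light_table above 0 m and y of puck1_mid in the frame of light_table above 0 m) or (x of puck2_mid in the frame of light_table above 0 m and y of puck2_mid in the frame of light_table above 0 m) or (x of puck3_mid in the frame of light_table above 0 m and y of puck3_mid in the frame of light_table above 0 m) or (x of puck4_mid in the frame of light_table above 0 m and y of puck4_mid in the frame of light_table above 0 m) or (x of puck5_mid in the frame of light_table above 0 m and y of puck5_mid in the frame of light_table above 0 m)) and ((x of puck0_mid in the frame of light_table above 0 m and y of puck0_mid in the frame of light_table below 0 m) or (x of puck1_mid in the frame of light_table above 0 m and y of puck1_mid in the frame of light_table below 0 m) or (x of puck2_mid in the frame of light_table above 0 m and y of puck2_mid in the frame of light_table below 0 m) or (x of puck3_mid in the frame of light_table above 0 m and y of puck3_mid in the frame of light_table below 0 m) or (x of puck4_mid in the frame of light_table above 0 m and y of puck4_mid in the frame of light_table below 0 m) or (x of puck5_mid in the frame of light_table above 0 m and y of puck5_mid in the frame of light_table below 0 m)) and ((x of puck0_mid in the frame of light_table below 0 m and y of puck0_mid in the frame of light_table above 0 m) or (x of puck1_mid in the frame of light_table below 0 m and y of puck1_mid in the frame of light_table above 0 m) or (x of puck2_mid in the frame of light_table below 0 m and y of puck2_mid in the frame of light_table above 0 m) or (x of puck3_mid in the frame of light_table below 0 m and y of puck3_mid in the frame of light_table above 0 m) or (x of puck4_mid in the frame of light_table below 0 m and y of puck4_mid in the frame of light_table above 0 m) or (x of puck5_mid in the frame of light_table below 0 m and y of puck5_mid in the frame of light_table above 0 m)) and ((x of puck0_mid in the frame of light_table below 0 m and y of puck0_mid in the frame of light_table below 0 m) or (x of puck1_mid in the frame of light_table below 0 m and y of puck1_mid in the frame of light_table below 0 m) or (x of puck2_mid in the frame of light_table below 0 m and y of puck2_mid in the frame of light_table below 0 m) or (x of puck3_mid in the frame of light_table below 0 m and y of puck3_mid in the frame of light_table below 0 m) or (x of puck4_mid in the frame of light_table below 0 m and y of puck4_mid in the frame of light_table below 0 m) or (x of puck5_mid in the frame of light_table below 0 m and y of puck5_mid in the frame of light_table below 0 m)) and linear speed of each of puck0, puck1, puck2, puck3, puck4, puck5 below 0.02 m/s), for 0.3 s.
2. then the gripper presses the key to at least 8 of its 10 mm for a second (value of joint hold_key above 0.008 m and contact force between the fingers and hold_key above 3 N), for 1 s.
At the end, for the whole second after the job is handed in: the fingers still press the key (over 3 N), at 8 mm or more of its 10 mm travel; all six pucks lie flat and still on the window, centres 7 mm or more inside its edge and 38 mm or more apart (14 mm clear), at least one in each quarter (all of step 1 and all of step 2); the arm keeps its last pose, push and grip.
It fails at once if the key is forced (more than 40 N) (contact force between anything else and hold_key above 40 N).
It fails at once if a bystander (tweezers, dish, loupe, bottle, jar, petri dish or torch) is moved more than 25 mm (distance of any of dish, tweezers, loupe, bottle, jar, petri, torch from where it was at the start of the episode above 0.025 m).
It also fails if it takes over 72 s, if anything falls off the work surface, if the arm or the gripper's body presses on something with over 40 N, if the wrist force passes 120 N, or if a joint passes its speed limit or range.

### The arm

A 6-joint arm with a two-finger parallel gripper is mounted at the origin on the work surface. World frame = base frame: x ahead of the robot, y to its left, z up, the work surface at z = 0. Lengths are in mm, angles in rad, forces in N, time in s.
With the tool pointing down it reaches from about 275 to 850 mm from the base axis. Payload 5.2 kg.
Tool frame: the origin (TCP) lies at the very end of the fingers, on their centre line; the grasp point (between the pads) lies 19 mm behind it; z points along the fingers, x is the direction in which the jaws open and shut, and the axes are right-handed (so a half turn about z gives the same grasp; the last joint's range is limited). The gripper opens to 85 mm and grips with 20 to 120 N. Pads are 22 mm wide; open, the fingers measure 114 mm over their backs; the gripper's body (76 mm by 85 mm) begins 54 mm behind the grasp point. The pads swing forward as they close: fully open they stand 13 mm farther back than shut.
Start: joints at [0.928, 0.259, 1.535, -0, 1.348, -0.203], TCP at [234.147, 497.675, 231.31] pointing down, gripper open.
Joint ranges: [-3.14, 3.14], [-0.91, 2.08], [0.19, 2.58], [-1.22, 4.36], [0.22, 2.71], [-3.12, 3.12]. Speed limits (rad/s): [2.57, 2.57, 3.14, 3.14, 3.14, 3.14].

### API

Orientations are given as a unit quaternion [w, x, y, z].
In Python, from cell import r gives the robot as it stands.
- The arm moves only by the tool drive_tool, never from a script. Its argument "commands" is a list that holds one entry, the list of rows, each a list of 4 numbers: the shift along the tool's x, y, z in mm, then the turn about the tool's z in degrees. A call has exactly 5 rows; each row shifts and turns the commanded pose from where the row before left it, along the tool's axes as they then stand; what a row does not reach is not made up. A row lasts 1/8 s, in which the tool goes at most 62.5 mm and 10.7 degrees, less where a joint would pass 70% of its speed; a pose out of reach is approached as far as the arm can. A call is refused whole if a number of a shift passes 62.5 or a number of a turn 10.7, either way. A call with a gripper value outside its range is refused whole. "gripper" is the opening, from 0 (shut) to 1 (fully open), set as the call begins (left out, the last holds). The fingers move at their own pace and stop on an object; the grip force is fixed at half the most. Time passes only in rows, so rows that do not move let the fingers close, or fill a call up. It gives the time, the measured TCP pose, the force and the opening at its end, in the units of the state.
- r.read_state(): the state, without advancing time (a new reading comes with each control period).
- r.get_image(name): name is "scene" or "top" or "wrist"; returns the picture (384x512x3 uint8, red, green, blue); there is no depth.
- r.get_calibration(name): a dict with "mtx" (3x3 intrinsics, pixels), "distortion" ([k1, k2, p1, p2, k3] as OpenCV has them; the pictures are not rectified), "view" (4x4, takes a point from world to camera coordinates); the wrist camera has in their place "mount" (4x4, takes a point from camera to tool coordinates, whose origin is the TCP and whose axes are the tool frame's). Camera axes: x right, y down, z forward; pixel columns grow to the right and rows downward; lengths in mm; the calibration is good to about 2 mm. A picture is of the moment at which its call begins: read the wrist's pose just before it. get_calibration takes no time and is no camera call.
- r.hand_in(): hands the job in, once; it reports no verdict.
The state is a dict: "t": time; "joint_positions": joint angles; "joint_velocities": joint speeds; "tau": joint torques, N m; "ee_pos": TCP position; "eef_rot": TCP orientation; "wrist_force": force on the tool from outside, world axes, zero at the start; "moment": the same for the moment, N m; "opening": finger opening in mm.
Only numpy, scipy, OpenCV 4.12 (cv2) and the standard library are available. Lean on these libraries where they do the work, as an engineer would, in place of code of your own. Each camera call takes 0.05 s, during which the arm holds its last target. There are 200 camera calls.

## Working session

There is one attempt and no reset: what is moved stays moved. The work goes in short steps, Python scripts to look and compute and a tool call to move; the robot and the scene stay as the last step left them, time stands still between calls to the robot, and variables do not carry over. Pictures are saved under pics/ and viewed, about 8 in all and at most 12, crops included, and the job is handed in when it is done.

Besides the shell and the picture viewer there is one more tool, called after "Emit:" as name(argument=value, ...) on one line, values as JSON. drive_tool: Moves the arm, as the interface text tells. Its arguments: {"type":"object","properties":{"commands":{"type":"array"},"gripper":{"type":"number"}},"required":["commands"]}

```bash
mkdir -p pics; cat > h.py <<'E'
from cell import r
import cv2, numpy as np
from scipy.spatial.transform import Rotation as R
def snap(n,f,crop=None,s=1):
    im=cv2.cvtColor(np.array(r.get_image(n)),cv2.COLOR_RGB2BGR)
    cv2.imwrite(f'pics/{f}_full.png',im)
    if crop: x0,y0,x1,y1=crop; im=im[y0:y1,x0:x1]
    if s!=1: im=cv2.resize(im,None,fx=s,fy=s,interpolation=cv2.INTER_CUBIC)
    cv2.imwrite(f'pics/{f}.png',im)
def pose(st=None):
    st=st or r.read_state(); q=st['eef_rot']; T=np.eye(4)
    T[:3,:3]=R.from_quat([q[1],q[2],q[3],q[0]]).as_matrix(); T[:3,3]=st['ee_pos']; return T
def ray(n,uv,z,T=None):
    c=r.get_calibration(n); K=np.array(c['mtx']);d=np.array(c['distortion'])
    M=(T if T is not None else pose())@np.array(c['mount']) if 'mount' in c else np.linalg.inv(np.array(c['view']))
    p=cv2.undistortPoints(np.array(uv,float).reshape(-1,1,2),K,d).reshape(-1,2)
    D=np.c_[p,np.ones(len(p))]@M[:3,:3].T; o=M[:3,3]
    return o+D*((np.broadcast_to(z,len(p))-o[2])/D[:,2])[:,None]
E
python3 - <<'E'
from h import *
np.set_printoptions(precision=3,suppress=True)
s=r.read_state();print(s);print(pose())
for n in('scene','top','wrist'):print(n,r.get_calibration(n))
snap('top','top');snap('scene','scene')
a=cv2.imread('pics/top.png');b=cv2.imread('pics/scene.png')
E
```

```text
{'t': 0.0, 'joint_positions': array([ 0.928,  0.259,  1.536,  0.   ,  1.348, -0.203]), 'joint_velocities': array([-0.002,  0.   , -0.001,  0.   , -0.   , -0.001]), 'tau': array([ -0.   , -44.603, -29.057,  -0.   ,   0.012,   0.   ]), 'ee_pos': array([233.816, 497.225, 230.465]), 'eef_rot': array([ 0.   ,  0.844,  0.536, -0.001]), 'wrist_force': array([-0.141,  0.873, -0.067]), 'moment': array([-0.015, -0.064,  0.013]), 'opening': 85.34219689326086}
[[  0.426   0.905  -0.001 233.816]
 [  0.905  -0.426  -0.001 497.225]
 [ -0.002  -0.     -1.    230.465]
 [  0.      0.      0.      1.   ]]
scene {'mtx': array([[449.863,   0.   , 252.67 ],
       [  0.   , 449.863, 188.46 ],
       [  0.   ,   0.   ,   1.   ]]), 'distortion': array([0.058, 0.   , 0.   , 0.   , 0.   ]), 'view': array([[  -0.49 ,    0.872,   -0.009,  271.675],
       [   0.709,    0.392,   -0.587, -330.653],
       [  -0.508,   -0.294,   -0.81 , 1432.33 ],
       [   0.   ,    0.   ,    0.   ,    1.   ]])}
top {'mtx': array([[391.065,   0.   , 252.198],
       [  0.   , 391.065, 186.736],
       [  0.   ,   0.   ,   1.   ]]), 'distortion': array([-0.059,  0.   ,  0.   ,  0.   ,  0.   ]), 'view': array([[   0.023,   -1.   ,   -0.003,    1.606],
       [  -0.997,   -0.022,   -0.07 ,  563.206],
       [   0.07 ,    0.005,   -0.998, 1200.555],
       [   0.   ,    0.   ,    0.   ,    1.   ]])}
wrist {'mtx': array([[340.756,   0.   , 256.111],
       [  0.   , 340.756, 192.271],
       [  0.   ,   0.   ,   1.   ]]), 'distortion': array([-0.07,  0.  ,  0.  ,  0.  ,  0.  ]), 'mount': array([[   1.   ,    0.001,    0.   ,    0.141],
       [  -0.001,    0.961,    0.276,  -69.593],
       [  -0.   ,   -0.276,    0.961, -142.964],
       [   0.   ,    0.   ,    0.   ,    1.   ]])}
```

View pics/top.png

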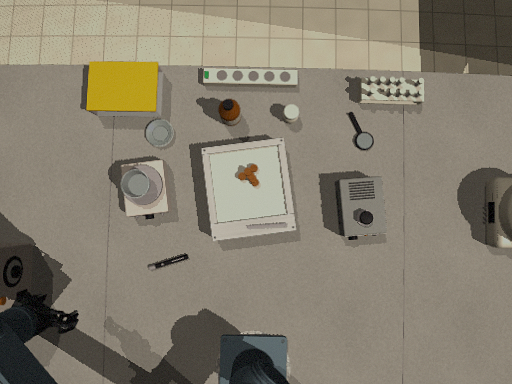

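```bash
python3 - <<'E'
from h import *
a=cv2.imread('pics/top_full.png')
cv2.imwrite('pics/c1.png',cv2.resize(a[132:245,195:300],None,fx=5.2,fy=5.2,interpolation=cv2.INTER_CUBIC))
E
```

```text
(no output)
```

View pics/c1.png

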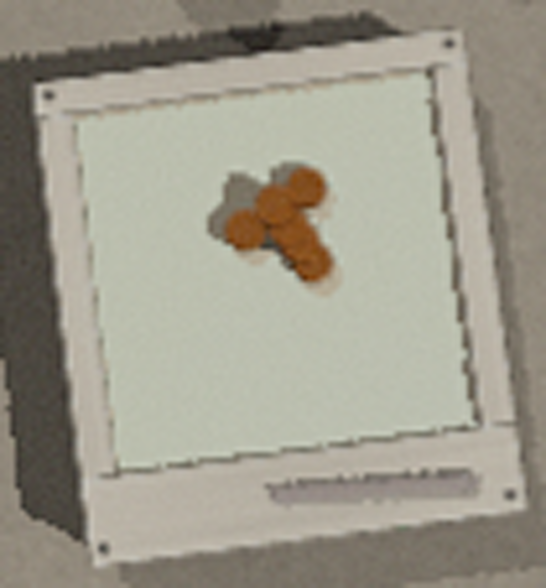

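The enlarged top view shows the window corners at crop px (77,118), (430,72), (476,425) and (115,472). The heap is centred at about (280,225), and the key is at full-image px (366,218).

```bash
python3 - <<'E'
from h import *
np.set_printoptions(precision=1,suppress=True)
c=lambda L:np.array(L)/5.2+[195,132]-0.4
W=ray('top',c([(77,118),(430,72),(476,425),(115,472)]),74)
print(W); ctr=W.mean(0)
print('ctr',ctr,[np.linalg.norm(W[i]-W[i-1]) for i in range(4)])
ex=(W[0]+W[1]-W[2]-W[3]);ey=(W[0]+W[3]-W[1]-W[2]);print(np.degrees(np.arctan2(ex[1],ex[0])),np.degrees(np.arctan2(-ey[0],ey[1])))
print(ray('top',[(366,217.5)],102))
print(ray('top',c([(276,205),(306,187),(244,229),(314,265),(295,238)]),[102,86,86,86,102]))
E
```

```text
[[654.  144.8  74. ]
 [685.3 -58.5  74. ]
 [482.4 -88.4  74. ]
 [450.9 116.9  74. ]]
ctr [568.1  28.7  74. ] [np.float64(204.95990985612954), np.float64(205.6809235630261), np.float64(205.13559940723275), np.float64(207.73517319058496)]
8.108344213528412 8.734055001069509
[[ 475.1 -318.8  102. ]]
[[602.9  28.2 102. ]
 [615.4  11.7  86. ]
 [590.6  46.4  86. ]
 [570.9   6.1  86. ]
 [584.6  17.1 102. ]]
```

Emit:
drive_tool(commands=[[[-27.5,52.3,2,0],[-27.5,52.3,2,0],[-27.5,52.3,2,0],[-27.5,52.3,2,0],[-27.5,52.3,2,0]]])

```text
t: 0.72
ee_pos: [412.9, 260.3, 221.1]
eef_rot: [-0.0, 0.844, 0.536, -0.0]
wrist_force: [-0.2, -0.3, 0.5]
opening: 85.9
```

Emit:
drive_tool(commands=[[[-27.5,52.3,10,0],[-27.5,52.3,10,0],[-27.5,52.3,10,0],[-27.5,52.3,10,0],[-27.5,52.3,10,0]]])

```text
t: 1.35
ee_pos: [591.0, 24.5, 170.6]
eef_rot: [-0.0, 0.844, 0.536, -0.0]
wrist_force: [0.8, -0.5, 0.4]
opening: 85.5
```

```bash
python3 - <<'E'
from h import *
print(pose().round(3))
snap('wrist','w1',None,1)
print(pose().round(3)[:3,3],r.read_state()['t'])
E
```

```text
[[ 4.26000e-01  9.05000e-01 -1.00000e-03  5.91005e+02]
 [ 9.05000e-01 -4.26000e-01  0.00000e+00  2.44980e+01]
 [ 0.00000e+00 -1.00000e-03 -1.00000e+00  1.70592e+02]
 [ 0.00000e+00  0.00000e+00  0.00000e+00  1.00000e+00]]
[594.922  17.937 168.916] 1.4
```

View pics/w1.png

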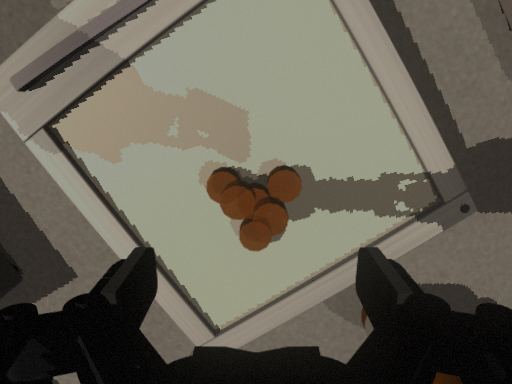

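```bash
python3 - <<'E'
from h import *
r.get_image('wrist')
print(pose().round(3))
snap('wrist','w2',(180,140,320,270),4.5)
print(pose().round(3)[:3,3],r.read_state()['t'])
E
```

```text
[[ 4.30000e-01  9.03000e-01 -1.00000e-03  5.92606e+02]
 [ 9.03000e-01 -4.30000e-01 -2.00000e-03  2.09340e+01]
 [-2.00000e-03 -0.00000e+00 -1.00000e+00  1.69169e+02]
 [ 0.00000e+00  0.00000e+00  0.00000e+00  1.00000e+00]]
[590.92   23.466 169.583] 1.5
```

View pics/w2.png

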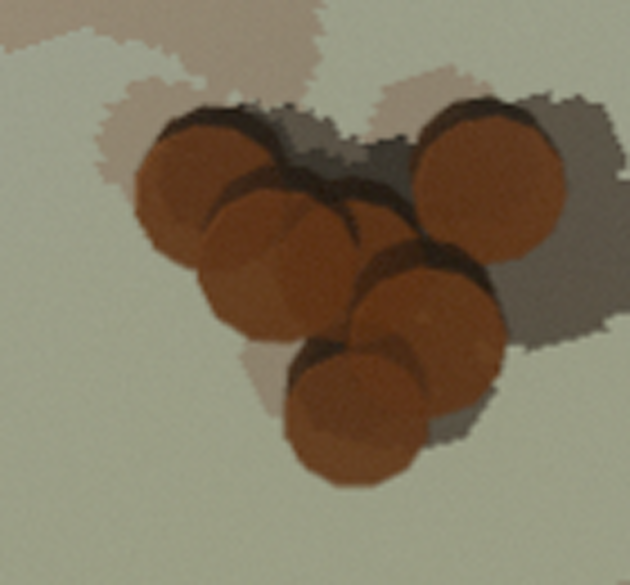

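The close wrist crop shows six pucks:

| Puck | Crop px | Layer |
|---|---|---|
| A | (205,195) | lower |
| B | (278,265) | on top |
| C | about (350,255) | mostly hidden |
| D | (490,188) | unsure |
| E | (428,340) | on top |
| F | (356,418) | lower |

I'll check the heights in the oblique scene view.

```bash
python3 - <<'E'
from h import *
np.set_printoptions(precision=1,suppress=True)
for i in range(3):
    r.get_image('top'); print(pose()[:3,3],r.read_state()['joint_velocities'].round(3))
c=r.get_calibration('scene');V=np.array(c['view'])
p,_=cv2.projectPoints(np.array([[593.,25,90]]),cv2.Rodrigues(V[:3,:3])[0],V[:3,3],np.array(c['mtx']),np.array(c['distortion']))
u,v=p.ravel().astype(int);print(u,v)
a=cv2.imread('pics/scene_full.png')[v-40:v+40,u-50:u+50]
cv2.imwrite('pics/c2.png',cv2.resize(a,None,fx=7,fy=7,interpolation=cv2.INTER_CUBIC))
T=pose()
L=[(205,195),(278,265),(350,262),(490,188),(428,340),(356,418)]
for z in(86,102):print(z,ray('wrist',np.array(L)/4.5+[180,140]-.4,z,T)[:,:2])
E
```

```text
[590.   25.2 170.1] [ 0. -0.  0.  0.  0.  0.]
[589.6  26.2 170.6] [ 0. -0.  0. -0. -0. -0.]
[589.5  26.9 171. ] [ 0. -0.  0. -0. -0. -0.]
253 208
86 [[570.7  12.3]
 [585.6  17.6]
 [589.9  27.9]
 [588.3  52.4]
 [606.8  33.6]
 [614.   17.7]]
102 [[567.6  15.4]
 [581.5  20.3]
 [585.5  29.9]
 [584.   52.7]
 [601.2  35.2]
 [607.9  20.4]]
```

View pics/c2.png

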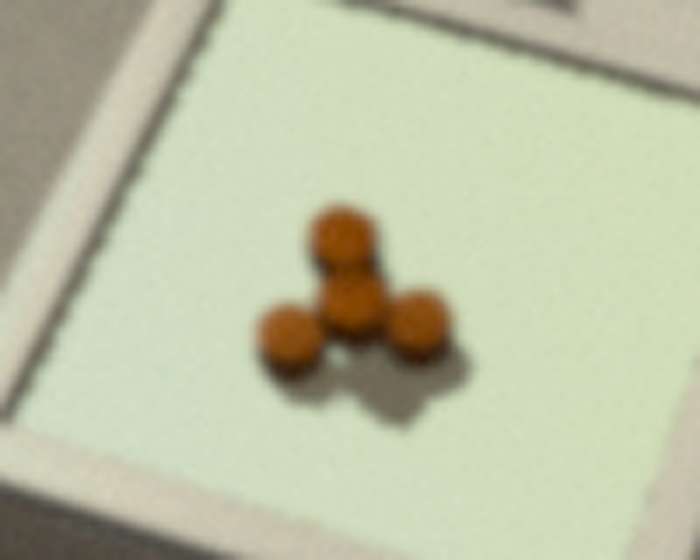

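```bash
python3 - <<'E'
from h import *
np.set_printoptions(precision=1,suppress=True)
T=np.array([[.430,.903,-.001,592.6],[.903,-.430,-.002,20.9],[-.002,0,-1,169.2],[0,0,0,1]])
L=[(205,195),(278,265),(350,262),(490,188),(428,340),(356,418)]
for z in(86,102):print(z,ray('wrist',np.array(L)/4.5+[180,140]-.4,z,T)[:,:2])
S=np.array([(343,238),(355,303),(290,338),(418,325)])/7+[203,168]-.4
for z in(86,102):print(z,ray('scene',S,z)[:,:2])
c=lambda L:np.array(L)/5.2+[195,132]-0.4
for z in(86,102):print(z,ray('top',c([(276,205),(306,187),(244,229),(314,265),(295,238)]),z)[:,:2])
W=[(48,124),(218,331),(438,203)]
print(ray('wrist',W,75,np.array([[.426,.905,-.001,591],[.905,-.426,0,24.5],[0,-.001,-1,170.6],[0,0,0,1]])))
E
```

```text
86 [[573.4   6.5]
 [588.2  11.7]
 [592.5  21.9]
 [591.   46.2]
 [609.3  27.5]
 [616.4  11.7]]
102 [[570.3   9.7]
 [584.1  14.5]
 [588.1  24. ]
 [586.7  46.6]
 [603.7  29.2]
 [610.2  14.5]]
86 [[576.1  10.1]
 [597.   26.5]
 [619.5  14.4]
 [594.5  49.1]]
102 [[585.5  15.6]
 [606.1  31.7]
 [628.2  19.8]
 [603.6  53.9]]
86 [[604.7  28.5]
 [615.4  11.7]
 [590.6  46.4]
 [570.9   6.1]
 [586.1  17.2]]
102 [[602.9  28.2]
 [613.5  11.6]
 [589.   45.8]
 [569.6   6.1]
 [584.6  17.1]]
[[481.7 -87.2  75. ]
 [685.9 -55.2  75. ]
 [655.8 145.2  75. ]]
```

Positions from the three views:

| Item | World x, y (mm) | Notes |
|---|---|---|
| Table centre | (568.6, 29) | yaw 8.4° |
| A | (572.5, 7) | lower |
| C | (593, 22.5) | lower, stays where it is |
| D | (591, 47) | lower |
| F | (616.5, 12) | lower |
| B | (584.5, 16) | on top |
| E | (603.5, 29) | on top |

I'll pick E first, with the jaw axis across the B–E line.

Emit:
drive_tool(commands=[[[11,12,10,0],[0,0,10,-10],[0,0,10,-10],[0,0,10,-10],[0,0,10,-10]]], gripper=0.47)

```text
t: 2.28
ee_pos: [606.2, 32.7, 120.7]
eef_rot: [0.0, 0.607, 0.795, 0.0]
wrist_force: [-0.3, -0.7, 0.2]
opening: 40.1
```

Emit:
drive_tool(commands=[[[0,0,0,-10],[0,0,0,-10],[0,0,0,0],[0,0,0,0],[0,0,0,0]]])

```text
t: 2.9
ee_pos: [605.9, 31.4, 121.3]
eef_rot: [0.0, 0.464, 0.886, 0.0]
wrist_force: [-0.7, -0.4, 0.6]
opening: 40.3
```

```bash
python3 - <<'E'
from h import *
print(pose().round(2),r.read_state()['opening'])
snap('wrist','w3',(150,120,410,384),2.6)
E
```

```text
[[-5.7000e-01  8.2000e-01  0.0000e+00  6.0592e+02]
 [ 8.2000e-01  5.7000e-01  0.0000e+00  3.1390e+01]
 [-0.0000e+00  0.0000e+00 -1.0000e+00  1.2129e+02]
 [ 0.0000e+00  0.0000e+00  0.0000e+00  1.0000e+00]] 40.2910599325009
```

View pics/w3.png

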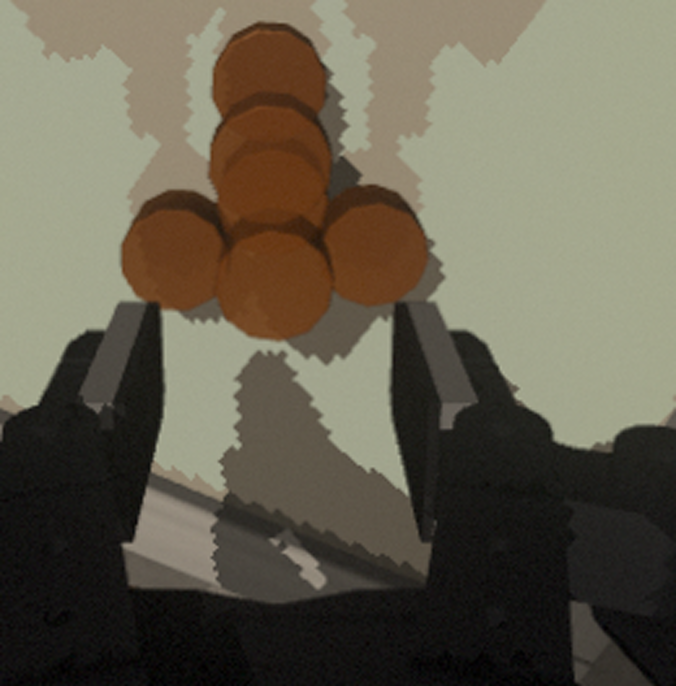

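The jaws straddle E, which is at crop px (275,283) with the finger centre at about 278. A is at (271,75), B at (270,158), F at (172,252) and D at (377,245).

```bash
python3 - <<'E'
from h import *
T=pose()
L=np.array([(275,283),(271,162),(271,74),(172,256),(377,252)])/2.6+[150,120]-.3
P=ray('wrist',L,[102,102,86,86,86],T); print(P.round(1)); print((np.c_[P,np.ones(5)]@np.linalg.inv(T).T).round(1))
E
```

```text
[[603.2  28.5 102. ]
 [583.5  13.9 102. ]
 [571.8   5.7  86. ]
 [616.1  10.5  86. ]
 [590.3  46.1  86. ]]
[[ -0.7  -3.8  19.3   1. ]
 [ -1.5 -28.3  19.3   1. ]
 [ -1.5 -42.6  35.3   1. ]
 [-22.8  -3.4  35.3   1. ]
 [ 21.1  -4.4  35.3   1. ]]
```

Emit:
drive_tool(commands=[[[0,0,12,0],[0,0,12,0],[0,0,8,0],[0,0,0,0],[0,0,0,0]]])

```text
t: 3.58
ee_pos: [606.0, 30.9, 89.4]
eef_rot: [0.0, 0.463, 0.886, 0.0]
wrist_force: [1.0, 0.2, -0.0]
opening: 39.9
```

Emit:
drive_tool(commands=[[[0,0,0,0],[0,0,0,0],[0,0,0,0],[0,0,-10,0],[0,0,-20,0]]], gripper=0)

```text
t: 4.2
ee_pos: [604.9, 31.1, 118.9]
eef_rot: [-0.001, 0.463, 0.886, -0.001]
wrist_force: [0.3, 0.0, -0.5]
opening: 20.1
```

```bash
python3 - <<'E'
from h import *
print(pose()[:3,3].round(1),r.read_state()['opening'])
snap('wrist','w4',(150,120,410,384),2.0)
E
```

```text
[604.9  31.1 118.9] 20.06535660148622
```

View pics/w4.png

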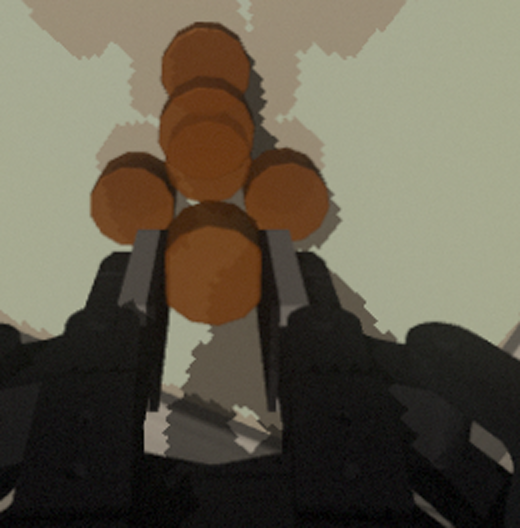

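E is held. Moving it to (510,81) and lowering it.

Emit:
drive_tool(commands=[[[32,-16,0,0],[32,-16,0,0],[32,-15,5,0],[0,0,15,0],[0,0,10,0]]])

```text
t: 4.88
ee_pos: [512.8, 82.9, 88.8]
eef_rot: [0.0, 0.463, 0.886, 0.0]
wrist_force: [0.5, -0.4, -0.9]
opening: 20.1
```

Emit:
drive_tool(commands=[[[0,0,10,0],[0,0,5,0],[0,0,0,0],[0,0,0,0],[0,0,0,0]]])

```text
t: 5.5
ee_pos: [512.6, 82.9, 74.2]
eef_rot: [-0.0, 0.463, 0.886, -0.0]
wrist_force: [-0.0, 0.6, -0.2]
opening: 20.4
```

Emit:
drive_tool(commands=[[[0,0,0,0],[0,0,0,0],[0,0,-20,0],[0,0,-25,0],[-32,6.5,0,0]]], gripper=0.47)

```text
t: 6.12
ee_pos: [536.4, 61.5, 121.5]
eef_rot: [0.001, 0.462, 0.887, 0.001]
wrist_force: [1.2, 0.0, 0.3]
opening: 40.0
```

Emit:
drive_tool(commands=[[[-32,6.5,0,0],[-33,6.5,0,0],[0,0,15,0],[0,0,15,0],[0,0,0,0]]])

```text
t: 6.75
ee_pos: [581.4, 15.5, 87.2]
eef_rot: [-0.002, 0.463, 0.886, -0.001]
wrist_force: [-0.3, 0.1, 0.1]
opening: 40.2
```

Emit:
drive_tool(commands=[[[0,0,0,0],[0,0,0,0],[0,0,0,0],[0,0,-10,0],[0,0,-15,0]]], gripper=0)

```text
t: 7.38
ee_pos: [583.7, 14.5, 115.1]
eef_rot: [-0.0, 0.463, 0.886, -0.0]
wrist_force: [0.5, 0.7, 0.1]
opening: 20.0
```

Emit:
drive_tool(commands=[[[-3,-27,0,0],[-3,-27,0,0],[-2.5,-26,5,0],[0,0,15,0],[0,0,10,0]]])

```text
t: 8.0
ee_pos: [523.6, -38.0, 84.1]
eef_rot: [0.0, 0.464, 0.886, 0.0]
wrist_force: [-0.2, 0.6, -0.0]
opening: 20.1
```

Emit:
drive_tool(commands=[[[0,0,6,0],[0,0,4,0],[0,0,0,0],[0,0,0,0],[0,0,0,0]]])

```text
t: 8.62
ee_pos: [523.1, -38.1, 74.5]
eef_rot: [0.0, 0.463, 0.886, 0.0]
wrist_force: [-0.4, 0.4, 0.4]
opening: 19.9
```

Emit:
drive_tool(commands=[[[0,0,0,0],[0,0,0,0],[0,0,-20,0],[0,0,-25,0],[3,22,0,0]]], gripper=0.47)

```text
t: 9.25
ee_pos: [540.6, -23.7, 121.3]
eef_rot: [0.002, 0.464, 0.886, 0.0]
wrist_force: [-0.0, -0.0, 0.4]
opening: 40.1
```

Emit:
drive_tool(commands=[[[3,22,0,0],[2.3,21,0,0],[0,0,0,0],[0,0,0,0],[0,0,0,0]]])

```text
t: 9.88
ee_pos: [571.1, 5.6, 118.9]
eef_rot: [-0.0, 0.463, 0.886, -0.0]
wrist_force: [0.1, 0.4, -0.4]
opening: 40.4
```

```bash
python3 - <<'E'
from h import *
print(pose().round(3),r.read_state()['opening'])
snap('wrist','w5')
snap('top','t5',(195,132,300,245),5.2)
E
```

```text
[[-5.70000e-01  8.21000e-01 -1.00000e-03  5.71070e+02]
 [ 8.21000e-01  5.70000e-01  0.00000e+00  5.56700e+00]
 [ 1.00000e-03 -1.00000e-03 -1.00000e+00  1.18938e+02]
 [ 0.00000e+00  0.00000e+00  0.00000e+00  1.00000e+00]] 40.374531480141584
```

View pics/w5.png

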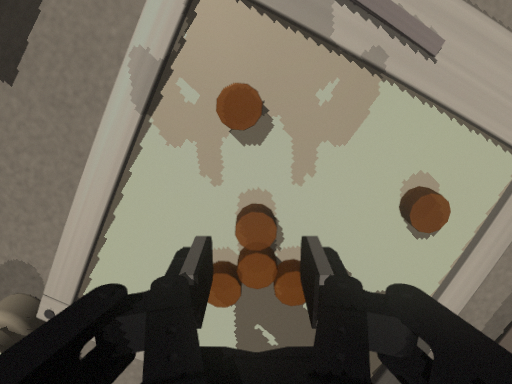

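B is at px (240,106) and E at (430,210), both flat. Still in the cluster are A (256,229), C (257,269), F (223,286) and D (290,285).

```bash
python3 - <<'E'
from h import *
T=pose()
L=[(239,106),(430,210),(256,229),(257,269),(223,286),(291,285)]
P=ray('wrist',L,86,T); print(P.round(1)); print((np.c_[P,np.ones(6)]@np.linalg.inv(T).T).round(1)[:,:2])
E
```

```text
[[523.6 -38.6  86. ]
 [509.   79.7  86. ]
 [573.3   6.3  86. ]
 [593.4  21.   86. ]
 [614.1  11.   86. ]
 [590.7  43.5  86. ]]
[[ -9.  -64.3]
 [ 96.5  -8.8]
 [ -0.4   2.2]
 [  0.2  27.1]
 [-19.8  38.3]
 [ 20.2  37.6]]
```

Emit:
drive_tool(commands=[[[0,0,16,0],[0,0,16,0],[0,0,10,0],[0,0,4,0],[0,0,0,0]]])

```text
t: 10.6
ee_pos: [571.5, 5.8, 72.9]
eef_rot: [-0.0, 0.463, 0.886, -0.0]
wrist_force: [0.7, 0.2, 0.2]
opening: 40.2
```

Emit:
drive_tool(commands=[[[0,0,0,0],[0,0,0,0],[0,0,0,0],[0,0,-10,0],[0,0,-15,0]]], gripper=0)

```text
t: 11.22
ee_pos: [571.2, 5.9, 98.7]
eef_rot: [-0.001, 0.463, 0.886, -0.0]
wrist_force: [0.0, -0.4, -0.2]
opening: 20.2
```

Emit:
drive_tool(commands=[[[22,-18,0,0],[21,-17.5,0,0],[0,0,10,0],[0,0,10,0],[0,0,4.5,0]]])

```text
t: 11.85
ee_pos: [518.5, 20.5, 73.8]
eef_rot: [-0.0, 0.463, 0.886, -0.0]
wrist_force: [-10.7, 1.4, 38.4]
opening: 20.0
```

Emit:
drive_tool(commands=[[[0,0,0,0],[0,0,0,0],[0,0,0,0],[0,0,0,0],[0,0,0,0]]])

```text
t: 12.48
ee_pos: [518.5, 20.6, 74.0]
eef_rot: [-0.0, 0.463, 0.886, -0.0]
wrist_force: [-2.2, 1.2, 5.9]
opening: 20.0
```

Emit:
drive_tool(commands=[[[0,0,0,0],[0,0,0,0],[0,0,-20,0],[0,0,-25,0],[-22,25,0,0]]], gripper=0.47)

```text
t: 13.1
ee_pos: [551.2, 17.2, 120.7]
eef_rot: [0.001, 0.463, 0.886, 0.0]
wrist_force: [1.3, 0.4, -0.2]
opening: 40.0
```

Emit:
drive_tool(commands=[[[-21,25,0,0],[-21,25,0,0],[0,0,0,10],[0,0,0,10],[0,0,0,10]]])

```text
t: 13.72
ee_pos: [616.1, 11.0, 118.2]
eef_rot: [-0.0, 0.679, 0.734, -0.0]
wrist_force: [0.0, 1.0, -0.0]
opening: 40.4
```

Emit:
drive_tool(commands=[[[0,0,0,10],[0,0,0,10],[0,0,0,10],[0,0,0,0],[0,0,0,0]]])

```text
t: 14.35
ee_pos: [616.1, 11.0, 118.6]
eef_rot: [-0.0, 0.843, 0.537, -0.0]
wrist_force: [0.4, 0.5, -0.2]
opening: 40.3
```

```bash
python3 - <<'E'
from h import *
r.get_image('top')
print(pose().round(3),r.read_state()['opening'])
snap('wrist','w6')
E
```

```text
[[ 4.23000e-01  9.06000e-01 -0.00000e+00  6.16077e+02]
 [ 9.06000e-01 -4.23000e-01  0.00000e+00  1.10750e+01]
 [-0.00000e+00 -0.00000e+00 -1.00000e+00  1.18656e+02]
 [ 0.00000e+00  0.00000e+00  0.00000e+00  1.00000e+00]] 40.0969824321216
```

View pics/w6.png

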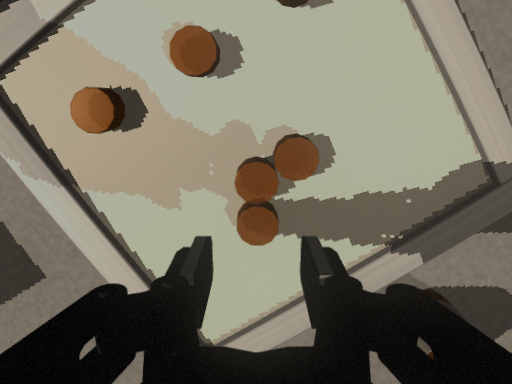

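F is centred between the jaws at px (258,225), with C at (257,181) and D at (297,158). Grasping F.

Emit:
drive_tool(commands=[[[0,1,16,0],[0,0,16,0],[0,0,10,0],[0,0,3,0],[0,0,0,0]]])

```text
t: 15.08
ee_pos: [617.0, 10.6, 73.6]
eef_rot: [-0.0, 0.844, 0.536, -0.0]
wrist_force: [-0.0, -0.2, 0.0]
opening: 40.3
```

Emit:
drive_tool(commands=[[[0,0,0,0],[0,0,0,0],[0,0,0,0],[0,0,-10,0],[0,0,-15,0]]], gripper=0)

```text
t: 15.7
ee_pos: [616.5, 10.7, 99.1]
eef_rot: [-0.0, 0.844, 0.536, -0.0]
wrist_force: [0.5, 0.2, -0.4]
opening: 20.1
```

Emit:
drive_tool(commands=[[[-10,19,0,0],[-10,19,0,0],[0,0,10,0],[0,0,10,0],[0,0,2,0]]])

```text
t: 16.32
ee_pos: [641.3, -23.1, 74.8]
eef_rot: [-0.001, 0.844, 0.536, -0.001]
wrist_force: [-0.3, 0.5, 0.3]
opening: 20.2
```

Emit:
drive_tool(commands=[[[0,0,1,0],[0,0,1,0],[0,0,0,0],[0,0,0,0],[0,0,0,0]]])

```text
t: 16.95
ee_pos: [642.9, -23.6, 75.0]
eef_rot: [0.0, 0.844, 0.536, 0.0]
wrist_force: [-0.7, -0.4, 0.5]
opening: 20.0
```

Emit:
drive_tool(commands=[[[0,0,0,0],[0,0,0,0],[0,0,-20,0],[0,0,-25,0],[14,-26,0,0]]], gripper=0.47)

```text
t: 17.58
ee_pos: [627.8, -1.5, 122.3]
eef_rot: [0.002, 0.845, 0.535, 0.002]
wrist_force: [-0.3, 0.4, 0.1]
opening: 39.9
```

Emit:
drive_tool(commands=[[[14,-26,0,0],[14,-25.5,0,0],[0,0,0,10],[0,0,0,10],[0,0,0,10]]])

```text
t: 18.2
ee_pos: [590.6, 47.5, 120.0]
eef_rot: [0.0, 0.955, 0.296, 0.0]
wrist_force: [-0.7, -0.8, -0.4]
opening: 40.0
```

Emit:
drive_tool(commands=[[[0,0,0,10],[0,0,0,10],[0,0,0,10],[0,0,0,0],[0,0,0,0]]])

```text
t: 18.82
ee_pos: [590.6, 47.4, 119.8]
eef_rot: [0.0, 0.999, 0.044, 0.0]
wrist_force: [0.1, 0.1, -0.6]
opening: 40.1
```

```bash
python3 - <<'E'
from h import *
r.get_image('top')
print(pose().round(3),r.read_state()['opening'])
snap('wrist','w7')
E
```

```text
[[ 9.96000e-01  8.60000e-02  0.00000e+00  5.90573e+02]
 [ 8.60000e-02 -9.96000e-01  0.00000e+00  4.73600e+01]
 [ 0.00000e+00  0.00000e+00 -1.00000e+00  1.19843e+02]
 [ 0.00000e+00  0.00000e+00  0.00000e+00  1.00000e+00]] 40.291113774397445
```

View pics/w7.png

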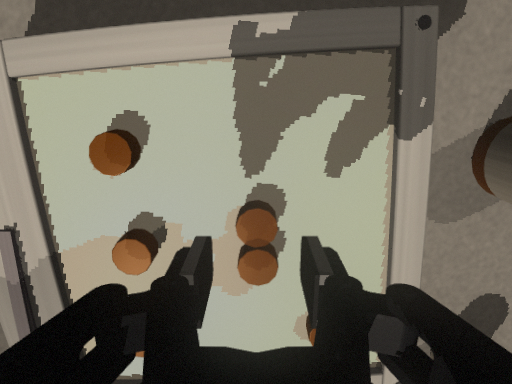

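The jaws straddle D at px (257,228), and C sits clear at (258,266). Grasping D.

Emit:
drive_tool(commands=[[[0,0,16,0],[0,0,16,0],[0,0,10,0],[0,0,4,0],[0,0,0,0]]])

```text
t: 19.55
ee_pos: [590.4, 47.4, 73.4]
eef_rot: [-0.0, 0.999, 0.042, -0.0]
wrist_force: [-0.1, -0.4, -0.8]
opening: 40.3
```

Emit:
drive_tool(commands=[[[0,0,0,0],[0,0,0,0],[0,0,0,0],[0,0,-10,0],[0,0,-15,0]]], gripper=0)

```text
t: 20.18
ee_pos: [590.1, 47.4, 99.2]
eef_rot: [-0.0, 0.999, 0.042, -0.001]
wrist_force: [0.8, -0.2, 0.1]
opening: 20.0
```

Emit:
drive_tool(commands=[[[14,-25,0,0],[13.5,-24.5,0,0],[0,0,10,0],[0,0,10,0],[0,0,2,0]]])

```text
t: 20.8
ee_pos: [612.6, 98.2, 75.6]
eef_rot: [0.0, 0.999, 0.042, -0.001]
wrist_force: [-0.0, -0.2, -0.3]
opening: 19.9
```

Emit:
drive_tool(commands=[[[0,0,1,0],[0,0,1,0],[0,0,0,0],[0,0,0,0],[0,0,0,0]]])

```text
t: 21.42
ee_pos: [613.9, 99.0, 75.0]
eef_rot: [0.0, 0.999, 0.042, 0.0]
wrist_force: [-0.8, -0.6, 0.8]
opening: 20.0
```

Emit:
drive_tool(commands=[[[0,0,0,0],[0,0,0,0],[0,0,-25,0],[0,0,-45,0],[0,0,-45,0]]], gripper=0.47)

```text
t: 22.05
ee_pos: [613.5, 99.0, 190.7]
eef_rot: [-0.0, 0.999, 0.042, -0.0]
wrist_force: [-0.1, -0.0, 0.2]
opening: 40.1
```

Emit:
drive_tool(commands=[[[-19.4,45,0,0],[-19.4,45,0,0],[-19.4,45,0,0],[-19.4,45,0,0],[-19.4,45,0,0]]], gripper=0)

```text
t: 22.68
ee_pos: [535.4, -134.7, 190.0]
eef_rot: [0.0, 0.999, 0.042, 0.0]
wrist_force: [1.4, -0.6, 0.1]
opening: 0.4
```

Emit:
drive_tool(commands=[[[-19.4,45,0,0],[-19.4,45,0,0],[-19.4,45,0,0],[-19.3,44.4,0,0],[0,0,0,0]]])

```text
t: 23.3
ee_pos: [472.6, -321.9, 189.7]
eef_rot: [0.001, 0.999, 0.04, -0.0]
wrist_force: [0.7, 0.7, 0.7]
opening: 0.0
```

```bash
python3 - <<'E'
from h import *
r.get_image('top');r.get_image('top')
print(pose().round(3),r.read_state()['opening'])
snap('wrist','w8');snap('top','t8',(195,132,300,245),4)
a=cv2.imread('pics/t8.png');b=cv2.imread('pics/w8.png')
b=cv2.resize(b,(380,285)); m=np.zeros((452,800,3),np.uint8);m[:,:420]=a[:452,:420];m[:285,420:]=b
cv2.imwrite('pics/m8.png',m)
E
```

```text
[[ 9.97000e-01  8.20000e-02 -0.00000e+00  4.73498e+02]
 [ 8.20000e-02 -9.97000e-01  1.00000e-03 -3.18718e+02]
 [-0.00000e+00 -1.00000e-03 -1.00000e+00  1.89643e+02]
 [ 0.00000e+00  0.00000e+00  0.00000e+00  1.00000e+00]] -0.014387254322402395
```

View pics/m8.png

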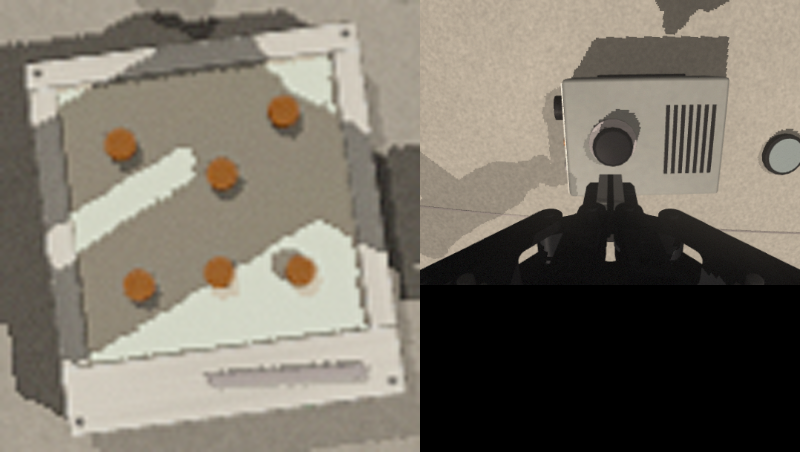

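All six pucks are spread out singly. In the montage they are at (120,145), (284,110), (221,173), (139,286), (219,272) and (300,270). The key is at wrist px (260,195).

```bash
python3 - <<'E'
from h import *
from scipy.spatial.distance import pdist
T=np.array([[.997,.082,0,473.5],[.082,-.997,0,-318.7],[0,0,-1,189.6],[0,0,0,1]])
k=ray('wrist',[(260,195.4)],102,T);print('key',k.round(1),(np.linalg.inv(T)@np.r_[k[0],1]).round(1))
P=ray('top',np.array([(120,145),(284,110),(221,173),(139,286),(219,272),(300,270)])/4+[195,132]-.4,86)
d=P[:,:2]-[568.6,29];a=np.radians(8.4);q=d@np.array([[np.cos(a),-np.sin(a)],[np.sin(a),np.cos(a)]])
print(P.round(1),q.round(1),pdist(q).min().round(1)); s=r.read_state();print(s['ee_pos'],s['wrist_force'])
E
```

```text
key [[ 476.7 -317.1  102. ]] [ 3.4 -1.4 87.6  1. ]
[[612.6  97.1  86. ]
 [641.4 -23.8  86. ]
 [593.4  21.8  86. ]
 [508.6  80.2  86. ]
 [520.2  21.6  86. ]
 [523.  -38.   86. ]] [[ 53.5  60.9]
 [ 64.3 -62.9]
 [ 23.5 -10.8]
 [-51.9  59.4]
 [-48.9  -0.3]
 [-54.9 -59.6]] 59.6
[ 474.03904047 -317.53603202  189.77130867] [ 0.4428318  -0.41103763 -0.00543444]
```

Emit:
drive_tool(commands=[[[1.5,0,25,0],[0,0,25,0],[0,0,20,0],[0,0,10,0],[0,0,0,0]]])

```text
t: 24.12
ee_pos: [475.4, -317.4, 109.5]
eef_rot: [-0.0, 0.999, 0.043, -0.0]
wrist_force: [0.3, 0.0, 0.3]
opening: 0.4
```

Emit:
drive_tool(commands=[[[0,0,2,0],[0,0,2,0],[0,0,2,0],[0,0,2,0],[0,0,2,0]]])

```text
t: 24.75
ee_pos: [475.4, -318.6, 100.2]
eef_rot: [0.0, 0.999, 0.042, 0.0]
wrist_force: [-0.5, 0.9, 4.5]
opening: -0.0
```

Contact is at 4.5 N, as expected near the top of the travel. About 7 mm more, slowly.

Emit:
drive_tool(commands=[[[0,0,1.5,0],[0,0,1.5,0],[0,0,1.5,0],[0,0,1,0],[0,0,0,0]]])

```text
t: 25.38
ee_pos: [475.4, -318.6, 95.0]
eef_rot: [0.0, 0.999, 0.042, 0.0]
wrist_force: [-1.4, 1.2, 7.1]
opening: -0.1
```

Emit:
drive_tool(commands=[[[0,0,1,0],[0,0,0.7,0],[0,0,0,0],[0,0,0,0],[0,0,0,0]]])

```text
t: 26.0
ee_pos: [475.4, -318.6, 93.4]
eef_rot: [0.0, 0.999, 0.042, 0.0]
wrist_force: [-1.4, 1.6, 7.9]
opening: -0.3
```

Emit:
drive_tool(commands=[[[0,0,0.7,0],[0,0,0.6,0],[0,0,0.4,0],[0,0,0,0],[0,0,0,0]]])

```text
t: 26.62
ee_pos: [475.4, -318.6, 91.9]
eef_rot: [0.0, 0.999, 0.042, 0.0]
wrist_force: [-1.5, 1.8, 9.5]
opening: -0.6
```

Emit:
drive_tool(commands=[[[0,0,0.3,0],[0,0,0.2,0],[0,0,0,0],[0,0,0,0],[0,0,0,0]]])

```text
t: 27.25
ee_pos: [475.4, -318.7, 91.8]
eef_rot: [0.0, 0.999, 0.042, 0.0]
wrist_force: [-3.1, 2.3, 10.6]
opening: 0.3
```

Emit:
drive_tool(commands=[[[0,0,0,0],[0,0,0,0],[0,0,0,0],[0,0,0,0],[0,0,0,0]]])

```text
t: 27.88
ee_pos: [475.4, -318.7, 91.8]
eef_rot: [0.0, 0.999, 0.042, 0.0]
wrist_force: [-1.9, 1.9, 11.3]
opening: 0.4
```

The key is at its stop: z no longer drops and the force is 11 N. I'll hold a little longer, check the wrist and hand in.

Emit:
drive_tool(commands=[[[0,0,0,0],[0,0,0,0],[0,0,0,0],[0,0,0,0],[0,0,0,0]]])

```text
t: 28.5
ee_pos: [475.4, -318.7, 91.8]
eef_rot: [0.0, 0.999, 0.042, 0.0]
wrist_force: [-3.8, 2.8, 11.3]
opening: 0.5
```

```bash
python3 - <<'E'
from h import *
s=r.read_state();print(s['t'],s['ee_pos'],s['wrist_force'])
print(r.hand_in())
E
```

```text
28.5 [ 475.43634301 -318.67469727   91.76150733] [-3.77718349  2.82009678 11.31569579]
the job is handed in; nothing more can be done
None
```

I spread the six pucks into one layer on the window and handed the job in at 28.5 s with the closed gripper still holding the key down. The hand-in gives no verdict.

- **Pucks:** I picked up five and set them down one by one; the sixth stayed where it was. The last top view, taken before the key press, showed all six lying singly. The closest two centres were about 60 mm apart, every centre was at most 65 mm from the window's axes, and each quarter held at least one.
- **Key:** At hand-in the tool tip was at 91.8 mm, about 10 mm below the key's resting top. The downward push was steady at about 11 N, and the last 0.5 mm I commanded hardly lowered the tip, so the key was at its stop.
- **Odd readings:** The gripper read about 20 mm while holding the 24 mm pucks, but the pictures showed each one held. Setting down the fifth of the six (the puck nearest the front middle) gave a brief 38 N at the wrist, well under the 120 N limit.
- **Bystanders:** I saw none of them move, but I did not measure them at the end.

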